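# Load the abrasive block into its edge clamp

### The arm

A 7-joint arm with a two-finger parallel gripper is mounted at the origin on the work surface; the furniture and walls round the work are solid. World frame = base frame: x ahead of the robot, y to its left, z up, the work surface at z = 0. Lengths are in m, angles in rad, forces in N, time in s.
With the tool pointing down it reaches from about 0.425 to 1.025 m from the base axis. Payload 9.4 kg.
Tool frame: the origin (TCP) lies between the finger pads; the fingertips stand 19 mm ahead of it and the grasp point (between the pads) is the TCP (bot.nose_length is the distance from the TCP to the fingertips, in m); x points along the fingers, y is the direction in which the jaws open and shut, and the axes are right-handed (so a half turn about x gives the same grasp; the last joint's range is limited). The gripper opens to 93 mm and grips with 3 to 60 N. Pads are 15 mm wide; open, the fingers measure 128 mm over their backs; the gripper's body (75 mm by 188 mm) begins 65 mm behind the grasp point.
Start: joints at [-0.077, 0.599, -0.003, 1.599, 0.002, 0.943, -0.08], TCP at [0.725, -0, 0.238] pointing down, gripper open.
Joint ranges: [-2.57, 2.57], [-0.35, 1.97], [-1.29, 1.29], [0.11, 2.56], [-1.05, 4.19], [0.11, 1.86], [-2.63, 2.63]. Speed limits (rad/s): [2.22, 2.22, 3.01, 3.01, 3.14, 3.14, 3.14].

### API

Orientations are given as a rotation vector (axis times angle).
In Python, from bench import monitor, eyes, bot gives the robot as it stands.
- The arm moves only by the tool drive_tool, never from a script. Its argument "increments" is a list of rows, each an object with "translation": the shift along the tool's x, y, z in m, a list of three; "spin": the turn about the tool's x in rad. In form: [{"translation": [x, y, z], "spin": spin}, ...]. A call has 1 to 10 rows; each row is the pose to reach, as a shift and turn from the pose commanded when the call began, along the tool's axes at that moment; what a row does not reach only later rows make up. A row lasts 1/12 s, in which the tool goes at most 41.7 mm and 7.16 degrees, less where a joint would pass 70% of its speed; a pose out of reach is approached as far as the arm can. A call with a gripper value outside its range is refused whole. "gripper" is the opening, from -1 (shut) to 1 (fully open), set as the call begins (left out, the last holds). The fingers move at their own pace and stop on an object; "newtons" is the grip in N (left out, the last holds). Time passes only in rows, so rows that repeat a pose let the fingers close. It gives the time, the measured TCP pose, the force and the opening at its end, in the units of the state.
- monitor.get_obs(): the state, without advancing time (a new reading comes with each control period).
- eyes.grab_frame(name): name is "scene" or "side" or "wrist"; returns (picture, depth): 480x640x3 uint8, red, green, blue; 480x640 float32, m along the optical axis (not along the pixel's ray), 0 where there is no reading.
- eyes.calibration(name): a dict with "fov_y" (degrees; the focal length in pixels is half the picture's height over the tangent of half this angle, whatever the lens; pixels are square), "cx", "cy" (the principal point, pixels), "k1" (the pictures are not rectified: a ray, as slopes to the right and down, at radius r is drawn at 1 + k1 r^2 times it, then the intrinsics apply), "origin" and "rotation" of the camera in the world. Camera axes: x right, y up, looking along -z (the intrinsics and any distortion apply to the point x, -y, -z); pixel columns grow to the right and rows downward; lengths in m; the calibration is good to about 2 mm. A picture is of the moment at which its call begins: read the wrist's pose just before it. calibration takes no time and is no camera call; for the wrist camera it gives the pose at the moment of the call.
- bot.close_job(): hands the job in, once; it reports no verdict.
The state is a dict: "clock": time; "joint_pos": joint angles; "joint_velocities": joint speeds; "effort": joint torques, N m; "tool_pos": TCP position; "tcp_rot": TCP orientation; "contact_force": force on the tool from outside, world axes, zero at the start; "wrist_torque": the same for the moment, N m; "finger_gap": opening from 0.0 (shut) to 1.0 (fully open).
Only numpy, scipy, OpenCV 4.12 (cv2) and the standard library are available. Lean on these libraries where they do the work, as an engineer would, in place of code of your own. Each camera call takes 0.05 s, during which the arm holds its last target. There are 200 camera calls.

### The job

Lift the grey abrasive block out of its draining rack, lay it flat on the bench in front of the open end of the edge clamp and let go of it; then push it along the bench, long way first, under the clamp's ledges until it is fully home against the end stop, and swing the cam lever right over behind it to lock it in. Leave the bottle and the jar where they stand.

Things in the scene. Friction and masses are not known exactly. Their poses are not given: they have to be found in the camera images.
- block: the same abrasive block; origin at the centre of one large (58 x 90 mm) face, axes as for block_mid, which lies 13 mm along +z.
- block_mid (a point): centre of the abrasive block, a plain dark grey loose box 58 x 90 x 26 mm (about 0.2 kg). Axes here: x along the 58 mm width, y along the 90 mm length, z through the 26 mm thickness. At the start it stands on end in the rack, length upright. Either large face may lie down and either end may go first into the clamp.
- rack: fixed plywood draining rack. Origin: centre of its underside; z up. Base 94 x 62 x 6 mm; its pocket (62 mm along rack x, 30 mm along rack y) has 10 mm walls up to 30 mm above the bench. The block stands on the 6 mm floor, its 58 mm width along rack x, its top 96 mm above the bench.
- clamp: fixed U-shaped aluminium edge clamp without a floor: the block slides on the bench itself. Origin on the bench in the middle of its open end; +x is the push-in direction, z up. Home block: x 0 to 90, y -29 to 29 mm. Rails' inner faces at y = -31.5 and 31.5 mm from x = 20 mm (outer faces 51.5), flared to about 42 mm at x = 0. Lever pivot at x = -10, y = -64 mm.
- lever (a joint): dark steel cam lever, turning level about an upright pivot. 0 rad = open: its 54 mm nose points to clamp -x, its arm and post to clamp +x beside the rail. 1.571 = locked: the nose (9 to 23 mm high) lies across the open end 2 mm behind the home block, the arm points to clamp -y. Turns clockwise seen from above, stays where left; cannot close unless the block is home.
- lever_post (a point): centre of the top of the black upright round post on the lever's arm, 18 mm in diameter, 66 mm from the pivot; it stands from 23 to 76 mm above the bench. Push it or take it from above to turn the lever.
- bottle: bystander: flux bottle with a pointed cap, 38 x 38 x 94 mm, standing; origin at the centre of its underside.
- jar: bystander: round glass jar 54 x 54 x 57 mm, standing; origin at the centre of its underside.
- clamp_stop (a point): middle of the end stop's inner face, 13 mm above the bench, at clamp x = 90 mm. From clamp x = 22 mm to the stop a steel ledge over each side (underside 30 mm, top 36 mm above the bench) leaves only 43 mm open between them, so the block cannot go in from above.

How it is judged:
By the outcome, as a careful person would: the job done as asked, in the order asked, and still so for the second after the job is handed in, with the robot touching nothing.
It also fails if it takes over 61 s, if anything falls off the work surface, if the arm or the gripper's body presses on something with over 40 N, if the wrist force passes 120 N, or if a joint passes its speed limit or range.

## Working session

There is one attempt and no reset: what is moved stays moved. The work goes in short steps, Python scripts to look and compute and a tool call to move; the robot and the scene stay as the last step left them, time stands still between calls to the robot, and variables do not carry over. Pictures are saved under pics/ and viewed, about 8 in all and at most 12, crops included, and the job is handed in when it is done.

Besides the shell and the picture viewer there is one more tool, called after "Request:" as name([rows], argument=value, ...), one row to a line, values as JSON. drive_tool: Moves the arm, as the interface text tells. Its arguments: {"type":"object","properties":{"increments":{"type":"array","items":{"type":"object","properties":{"translation":{"type":"array","items":{"type":"number"}},"spin":{"type":"number"}}}},"gripper":{"type":"number"},"newtons":{"type":"number"}},"required":["increments"]}

```bash
ls; mkdir -p pics; cat > h.py <<'E'
import numpy as np, cv2
from bench import monitor, eyes, bot
def K(name):
    c=eyes.calibration(name); f=240/np.tan(np.radians(c['fov_y'])/2)
    return c,np.array([[f,0,c['cx']],[0,f,c['cy']],[0,0,1]]),np.array([c['k1'],0,0,0,0.])
def ray(name,uv,c=None):
    c0,k,d=K(name); c=c or c0
    p=cv2.undistortPoints(np.array(uv,float).reshape(-1,1,2),k,d).reshape(-1,2)
    R=np.array(c['rotation']); R=R if R.shape==(3,3) else cv2.Rodrigues(R)[0]
    return np.array(c['origin']),np.c_[p[:,0],-p[:,1],-np.ones(len(p))]@R.T
def plane(name,uv,z,c=None):
    o,d=ray(name,uv,c); return o+d*((z-o[2])/d[:,2])[:,None]
def cloud(name,dep,c=None):
    v,u=np.mgrid[0:480,0:640]; uv=np.c_[u.ravel(),v.ravel()]
    o,d=ray(name,uv,c); return (o+d*dep.reshape(-1,1)).reshape(480,640,3)
def save(n,im): cv2.imwrite('pics/'+n,im[:,:,::-1])
E
python3 - <<'E'
from h import *
for n in ['scene','side','wrist']:
    c=eyes.calibration(n); im,d=eyes.grab_frame(n); np.savez('pics/%s0.npz'%n,im=im,d=d,P=cloud(n,d,c)); save(n+'0.png',im); print(n,c)
print(monitor.get_obs())
E
```

```text
pics
scene {'fov_y': 51.65582373876846, 'cx': 320.24578009111985, 'cy': 237.00114338868877, 'k1': -0.029524676891551332, 'origin': array([-0.29515835,  0.56656914,  0.57015398]), 'rotation': array([ 0.60203528, -1.18083857, -1.94982908])}
side {'fov_y': 47.76149079304982, 'cx': 318.53049086550203, 'cy': 232.66631951391827, 'k1': -0.07645620864273, 'origin': array([ 0.12641882, -0.66858488,  0.72627151]), 'rotation': array([ 0.83222615, -0.23446434, -0.4984544 ])}
wrist {'fov_y': 59.05298509702362, 'cx': 324.5925109411336, 'cy': 241.59967097418382, 'k1': 0.0009980398123375733, 'origin': array([0.72503584, 0.0649445 , 0.38463496]), 'rotation': array([-0.24053691,  0.00187784,  0.00095531])}
{'clock': 0.15, 'joint_pos': array([-0.07669743,  0.59993207, -0.00252102,  1.59993364,  0.00182966,
        0.94288473, -0.07979936]), 'joint_velocities': array([ 7.51439825e-05, -2.36880988e-03,  1.11336421e-04, -3.14039625e-03,
       -2.45713113e-04, -1.41108432e-03,  4.74383463e-04]), 'effort': array([ 4.23705205e-03, -7.65584278e+01,  1.49971146e+00, -2.52563953e+01,
       -5.22377843e-02,  1.48844108e-02,  9.41959070e-05]), 'tool_pos': array([ 7.24666413e-01, -2.92130717e-05,  2.36969826e-01]), 'tcp_rot': array([ 1.20850704,  1.20996161, -1.21007369]), 'contact_force': array([-0.58736018, -0.23947697, -0.31169632]), 'wrist_torque': array([ 0.03027631, -0.0777878 ,  0.02687129]), 'finger_gap': 0.9948226923535001}
```

View pics/scene0.png

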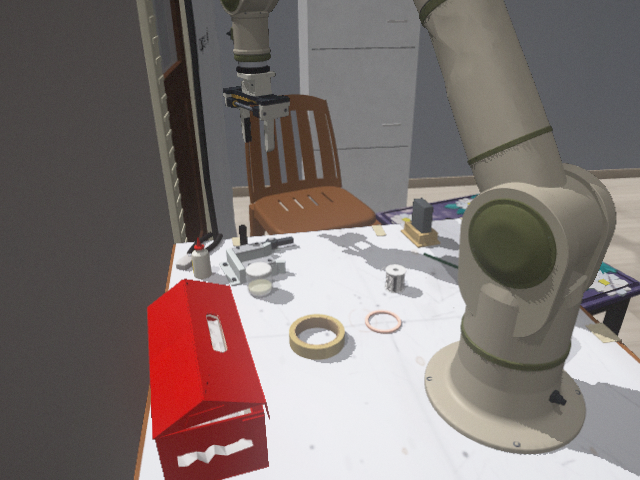

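View pics/side0.png

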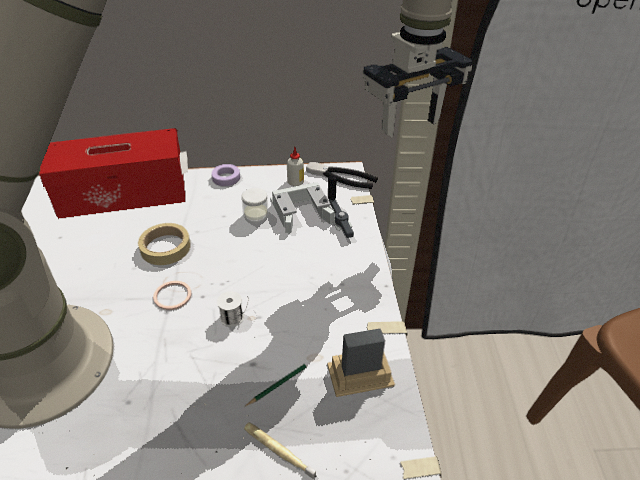

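```bash
python3 - <<'E'
from h import *
# top-down height map from depth (scene+side): 2mm cells, tint by colour
H=np.zeros((400,400));C=np.zeros((400,400,3),np.uint8)
for n in ['scene','side','wrist']:
    z=np.load('pics/%s0.npz'%n);P=z['P'].reshape(-1,3);ok=(z['d'].ravel()>0)&(P[:,2]<.13)&(P[:,2]>-.02)
    print(n,(z['d']>0).mean())
    im=z['im'].reshape(-1,3)
    i=((1.1-P[:,0])/.002);j=((.4-P[:,1])/.002)
    ok&=(i>=0)&(i<400)&(j>=0)&(j<400)
    o=np.where(ok)[0];o=o[np.argsort(P[o,2])]
    ii=i[o].astype(int);jj=j[o].astype(int)
    m=P[o,2]>=H[ii,jj]-0.003
    H[ii[m],jj[m]]=P[o,2][m];C[ii[m],jj[m]]=im[o][m]
hm=cv2.applyColorMap((np.clip(H,0,.1)*2550).astype(np.uint8),cv2.COLORMAP_JET)[:,:,::-1]
out=np.hstack([C,hm])
for k in range(0,400,50):
    for b in(0,400): 
        cv2.putText(out,'%.1f'%(1.1-k*.002),(b,k+4),0,.3,(255,255,255));cv2.putText(out,'%.1f'%(.4-k*.002),(b+k,398),0,.3,(255,255,255))
save('top0.png',out); np.save('pics/H0.npy',H)
E
```

```text
scene 0.996044921875
side 0.99611328125
wrist 0.9960807291666667
```

View pics/top0.png

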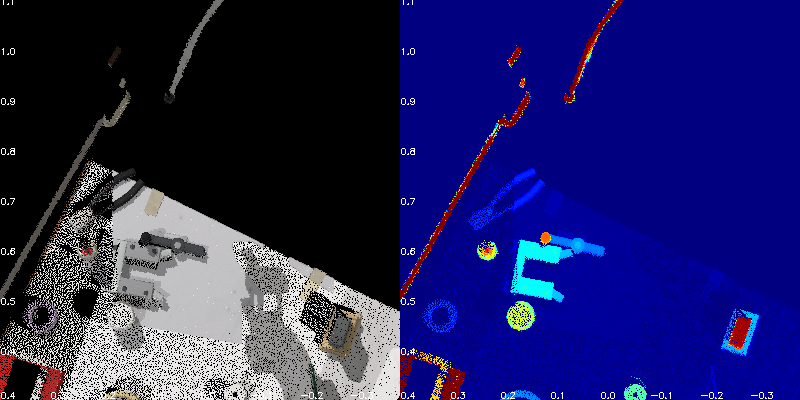

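The scene view shows the block in its rack at about (421,215), the clamp at (255,260), the bottle at (202,260) and the jar at (259,280). The side view shows the block at (362,352), the clamp at (300,200) and the lever post at (332,185). In the height map, the clamp's open end faces world -y, the lever is on its +x side, the bottle and jar sit beyond and beside it, and the rack is near (0.44,-0.26).

```bash
python3 - <<'E'
from h import *
def sel(n,x,y,z):
    P=np.load('pics/%s0.npz'%n)['P'].reshape(-1,3)
    return P[(P[:,0]>x[0])&(P[:,0]<x[1])&(P[:,1]>y[0])&(P[:,1]<y[1])&(P[:,2]>z[0])&(P[:,2]<z[1])]
def rect(t,Q):
    if len(Q)<5: print(t,len(Q)); return
    r=cv2.minAreaRect((Q[:,:2]*1000).astype(np.float32)); print(t,len(Q),np.round(r[0],1),np.round(r[1],1),round(r[2],1),'z',np.round(np.percentile(Q[:,2],[5,50,95])*1000,1))
for n in ['scene','side','wrist']:
    print(n)
    rect('block top',sel(n,(.38,.52),(-.34,-.2),(.09,.105)))
    rect('rack top',sel(n,(.36,.54),(-.36,-.18),(.025,.035)))
    rect('post top',sel(n,(.58,.66),(.08,.17),(.072,.082)))
    rect('clamp 36',sel(n,(.45,.63),(.05,.22),(.032,.040)))
    rect('jar',sel(n,(.42,.52),(.13,.23),(.05,.062)))
    rect('bottle',sel(n,(.56,.64),(.2,.29),(.03,.1)))
    rect('leverarm',sel(n,(.57,.68),(-.01,.13),(.018,.026)))
z=np.load('pics/wrist0.npz'); cv2.imwrite('pics/w0.png',z['im'][:,:,::-1])
E
```

```text
scene
block top 137 [ 435.  -279.2] [27.3 58.3] 72.3 z [90.8 95.2 96.9]
rack top 214 [ 435.4 -278. ] [50.8 85.5] 74.6 z [25.7 29.3 33.8]
post top 28 [622.5 108.8] [15.9 16.2] 77.8 z [72.1 74.6 76.3]
clamp 36 661 [539.9 127. ] [165.2 153.8] 15.8 z [33.1 37.1 39.2]
jar 343 [465.8 159.5] [50.3 50.6] 59.9 z [51.7 57.7 59.4]
bottle 383 [594.2 228.8] [38.1 28.7] 63.0 z [32.3 54.8 79.2]
leverarm 196 [602.2  61.5] [ 38.9 137.2] 3.2 z [18.8 22.1 25.6]
side
block top 638 [ 437.7 -280.9] [29.3 58.7] 70.8 z [91.7 96.  98.1]
rack top 773 [ 437.8 -280.4] [51.5 82.9] 71.0 z [26.4 30.5 33.1]
post top 45 [623.1 108.7] [16.1 17. ] 36.1 z [72.6 75.7 78.4]
clamp 36 956 [564.7 124.3] [181.8 146. ] 30.5 z [32.9 36.7 39.3]
jar 370 [466.5 157.8] [50.4 51.7] 66.7 z [52.1 57.6 59.8]
bottle 349 [597.9 220.4] [34.2 37.2] 71.3 z [32.8 55.8 79.8]
leverarm 306 [601.2  52.1] [123.   45.1] 82.1 z [18.9 23.3 25.7]
wrist
block top 0
rack top 0
post top 566 [626.3 108.6] [17.3 16.6] 77.2 z [73.8 76.4 77.7]
clamp 36 9714 [552.1 113.5] [102.4 155.6] 89.9 z [34.5 36.7 38.4]
jar 121 [493.8 150.9] [18.6  3.1] 74.0 z [50.2 52.1 55.1]
bottle 0
leverarm 2335 [610.3  60.3] [138.7  32.6] 80.8 z [19.7 23.5 25.5]
```

View pics/wrist0.png

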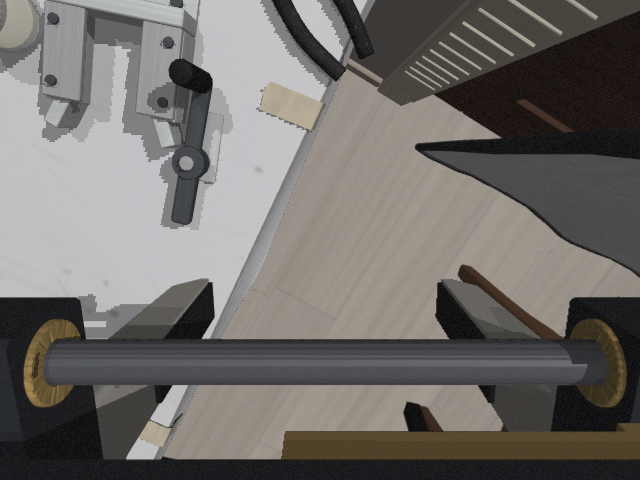

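The wrist view shows the clamp top-left (rails at about x=65 and x=165, stop at row 10), the post at (185,72), the lever pivot at (187,163) and the nose tip at (182,222).

```bash
python3 - <<'E'
from h import *
P=np.load('pics/wrist0.npz')['P'].reshape(-1,3)
A=P[(P[:,2]>.033)&(P[:,2]<.0395)&(P[:,0]>.44)&(P[:,0]<.64)&(P[:,1]>.05)&(P[:,1]<.22)]
A=A[np.hypot(A[:,0]-.6263,A[:,1]-.1086)>.0125]
E=[[],[],[],[]]
for y in np.arange(.09,.155,.003):
    x=np.sort(A[abs(A[:,1]-y)<.0015][:,0]); 
    if len(x)<8: continue
    g=np.argmax(np.diff(x)); 
    if x[g+1]-x[g]<.03: continue
    for k,v in enumerate([x[0],x[g],x[g+1],x[-1]]): E[k].append((y,v))
for e in E:
    e=np.array(e); c=np.polyfit(e[:,0],e[:,1],1); r=e[:,1]-np.polyval(c,e[:,0]); k=abs(r)<.0015; c=np.polyfit(e[k,0],e[k,1],1)
    print('slope',np.round(c[0],3),'deg',np.degrees(np.arctan(c[0])).round(2),'x at y=.12',np.polyval(c,.12).round(4),k.sum(),len(k))
# lever pivot centre: points highest near pivot
B=P[(P[:,2]>.015)&(P[:,0]>.57)&(P[:,0]<.67)&(P[:,1]>-.02)&(P[:,1]<.09)&(P[:,2]<.05)]
print('lever z pcts',np.percentile(B[:,2],[5,50,95,99]))
Q=B[B[:,2]>.0275]; 
if len(Q)>10: print('hub',cv2.minEnclosingCircle((Q[:,:2]*1000).astype(np.float32)))
Q=B[(B[:,2]>.019)&(B[:,2]<.026)]
print('lever y range',Q[:,1].min(),Q[:,1].max()); q=Q[Q[:,1]<Q[:,1].min()+.015]; print('nose x',q[:,0].min(),q[:,0].max())
# inner stop / ends
for x in (.53,.54,.55,.56):
    y=np.sort(A[abs(A[:,0]-x)<.002][:,1]); print(x,y[:1],y[-1:],len(y))
for n in ('scene','side'):
    S=np.load('pics/%s0.npz'%n)['P'].reshape(-1,3)
    S=S[(S[:,2]>.034)&(S[:,2]<.0385)&(S[:,1]>.05)&(S[:,1]<.23)&(S[:,0]>.48)&(S[:,0]<.64)]
    S=S[np.hypot(S[:,0]-.6263,S[:,1]-.1086)>.0125]
    for x in (.53,.54,.55,.56):
        y=S[abs(S[:,0]-x)<.003][:,1]; print(n,x,y.min() if len(y) else '',y.max() if len(y) else '')
E
```

```text
slope -0.452 deg -24.33 x at y=.12 0.5006 3 21
slope 0.192 deg 10.84 x at y=.12 0.5384 9 21
slope 0.192 deg 10.86 x at y=.12 0.5817 20 21
slope 0.202 deg 11.44 x at y=.12 0.612 11 21
lever z pcts [0.01925957 0.02507972 0.03697467 0.03807869]
hub ((597.224365234375, 61.696231842041016), 34.674095153808594)
lever y range -0.008809958274769991 0.08997640402893331
nose x 0.5904337694491993 0.6086079574984358
0.53 [0.09273399] [0.16429123] 529
0.54 [0.11928709] [0.16413361] 316
0.55 [0.15765805] [0.16402766] 57
0.56 [0.15599376] [0.16426672] 69
scene 0.53 0.0933797897971646 0.17492747609028664
scene 0.54 0.12770975895655728 0.174058814521256
scene 0.55 0.15864634467131067 0.1712700324917758
scene 0.56 0.15590791036996215 0.16944901100316034
side 0.53 0.09341045431282735 0.1732284604863762
side 0.54 0.13002627044360815 0.17527655147218257
side 0.55 0.15657466677870657 0.1713641494142205
side 0.56 0.15808403847252506 0.17351597911902095
```

Request:
drive_tool([
  {"translation": [0,-0.288,0.28],"spin": 0.323},
  {"translation": [0,-0.288,0.28],"spin": 0.323},
  {"translation": [0,-0.288,0.28],"spin": 0.323},
  {"translation": [0,-0.288,0.28],"spin": 0.323},
  {"translation": [0,-0.288,0.28],"spin": 0.323},
  {"translation": [0,-0.288,0.28],"spin": 0.323},
  {"translation": [0,-0.288,0.28],"spin": 0.323},
  {"translation": [0,-0.288,0.28],"spin": 0.323},
  {"translation": [0,-0.288,0.28],"spin": 0.323},
  {"translation": [0,-0.288,0.28],"spin": 0.323},
], gripper=1)

```text
clock: 0.98
tool_pos: [0.4334, -0.2826, 0.2377]
tcp_rot: [1.444, 1.037, -1.446]
contact_force: [0.4, -0.5, 0.3]
finger_gap: 1.004
```

Request:
drive_tool([
  {"translation": [0,0,0]},
  {"translation": [0,0,0]},
  {"translation": [0,0,0]},
])

```text
invalid input at $.increments[0]: expected keys translation, spin
```

```bash
cat >> h.py <<'E'
def st():
    s=monitor.get_obs(); R=cv2.Rodrigues(np.array(s['tcp_rot']))[0]
    print('t',round(s['clock'],2),'tcp',np.round(s['tool_pos'],4),'yaw',np.degrees(np.arctan2(R[1,1],R[0,1])).round(2),'F',np.round(s['contact_force'],1),'gap',round(93*s['finger_gap'],1),'tilt',np.round(R[:,0],3)); return s,R
def to(x,y,z,yaw=None):
    s,R=st(); d=R.T@(np.array([x,y,z])-s['tool_pos']); print('translation',np.round(d,4), 'spin', None if yaw is None else round(np.arctan2(R[1,1],R[0,1])-np.radians(yaw),4))
def rect(t,Q):
    if len(Q)<5: print(t,len(Q)); return
    r=cv2.minAreaRect((Q[:,:2]*1000).astype(np.float32)); print(t,len(Q),np.round(r[0],1),np.round(r[1],1),round(r[2],1),'z',np.round(np.percentile(Q[:,2],[5,50,95])*1000,1))
E
python3 - <<'E'
from h import *
st()
c=eyes.calibration('wrist'); im,d=eyes.grab_frame('wrist'); P=cloud('wrist',d,c).reshape(-1,3)
m=(abs(P[:,0]-.436)<.06)&(abs(P[:,1]+.28)<.06)
rect('top',P[m&(P[:,2]>.09)&(P[:,2]<.101)]); rect('rack',P[m&(P[:,2]>.027)&(P[:,2]<.034)])
to(.4375,-.280,.092,-18.7)
E
```

```text
t 0.98 tcp [ 0.4334 -0.2826  0.2377] yaw -18.68 F [ 0.4 -0.5  0.3] gap 93.4 tilt [-0.001 -0.001 -1.   ]
top 3034 [ 438.5 -280.3] [26.4 57.8] 71.4 z [94.3 96.5 97.7]
rack 2064 [ 438.7 -280.4] [50.2 82.2] 71.4 z [28.6 30.6 32.2]
t 1.03 tcp [ 0.4303 -0.2856  0.2378] yaw -18.94 F [-3.6 -2.8 -0.5] gap 92.9 tilt [-0.003 -0.002 -1.   ]
translation [ 0.1458  0.0052 -0.0081] spin -0.0042
```

Request:
drive_tool([
  {"translation": [0.04,0,0],"spin": 0},
  {"translation": [0.05,0,0],"spin": 0},
  {"translation": [0.05,0,0],"spin": 0},
  {"translation": [0.05,0,0],"spin": 0},
  {"translation": [0.05,0,0],"spin": 0},
  {"translation": [0.05,0,0],"spin": 0},
])

```text
clock: 1.53
tool_pos: [0.4379, -0.2799, 0.1886]
tcp_rot: [1.443, 1.038, -1.441]
contact_force: [-0.3, 0.5, 0.0]
finger_gap: 1.0
```

```bash
python3 - <<'E'
from h import *
st()
c=eyes.calibration('wrist'); im,d=eyes.grab_frame('wrist'); P=cloud('wrist',d,c).reshape(-1,3)
m=(abs(P[:,0]-.436)<.06)&(abs(P[:,1]+.28)<.06)
rect('top',P[m&(P[:,2]>.09)&(P[:,2]<.101)]); rect('rack',P[m&(P[:,2]>.027)&(P[:,2]<.034)])
to(.4375,-.280,.092,-18.6)
E
```

```text
t 1.53 tcp [ 0.4379 -0.2799  0.1886] yaw -18.45 F [-0.3  0.5  0. ] gap 93.0 tilt [ 0.001 -0.001 -1.   ]
top 4252 [ 438.8 -280.4] [26.5 58. ] 71.5 z [94.2 96.5 97.7]
rack 2600 [ 438.6 -280.4] [50.2 82.2] 71.3 z [29.  30.6 32. ]
t 1.58 tcp [ 0.4378 -0.2799  0.1886] yaw -18.46 F [ 0.  -0.2  0.8] gap 93.1 tilt [ 0.001 -0.001 -1.   ]
translation [ 0.0966 -0.0004  0.0002] spin 0.0025
```

Request:
drive_tool([
  {"translation": [0.035,0.001,0],"spin": 0},
  {"translation": [0.065,0.001,0],"spin": 0},
  {"translation": [0.085,0.001,0],"spin": 0},
  {"translation": [0.095,0.001,0],"spin": 0},
  {"translation": [0.095,0.001,0],"spin": 0},
  {"translation": [0.095,0.001,0],"spin": 0},
])

```text
clock: 2.08
tool_pos: [0.4382, -0.2804, 0.0931]
tcp_rot: [1.443, 1.039, -1.443]
contact_force: [-0.7, -0.8, 0.3]
finger_gap: 0.996
```

Request:
drive_tool([
  {"translation": [0,0,0],"spin": 0},
  {"translation": [0,0,0],"spin": 0},
  {"translation": [0,0,0],"spin": 0},
  {"translation": [0,0,0],"spin": 0},
  {"translation": [0,0,0],"spin": 0},
  {"translation": [0,0,0],"spin": 0},
], gripper=-1, newtons=20)

```text
clock: 2.58
tool_pos: [0.4381, -0.2804, 0.093]
tcp_rot: [1.443, 1.038, -1.443]
contact_force: [0.7, 0.3, 0.2]
finger_gap: 0.627
```

Request:
drive_tool([
  {"translation": [-0.02,0,0],"spin": 0},
  {"translation": [-0.05,0,0],"spin": 0},
  {"translation": [-0.085,0,0],"spin": 0},
  {"translation": [-0.11,0,0],"spin": 0},
  {"translation": [-0.127,0,0],"spin": 0},
  {"translation": [-0.127,0,0],"spin": 0},
  {"translation": [-0.127,0,0],"spin": 0},
])

```text
clock: 3.17
tool_pos: [0.438, -0.2803, 0.22]
tcp_rot: [1.443, 1.037, -1.442]
contact_force: [0.7, -0.3, -2.2]
finger_gap: 0.621
```

Request:
drive_tool([
  {"translation": [0,0,-0.02],"spin": -0.02},
  {"translation": [0,0,-0.055],"spin": -0.05},
  {"translation": [0,0,-0.095],"spin": -0.08},
  {"translation": [0,0,-0.135],"spin": -0.1},
  {"translation": [0,0,-0.175],"spin": -0.12},
  {"translation": [0,0,-0.215],"spin": -0.132},
  {"translation": [0,0,-0.255],"spin": -0.132},
  {"translation": [0,0,-0.29],"spin": -0.132},
  {"translation": [0,0,-0.32],"spin": -0.132},
  {"translation": [0,0.0005,-0.333],"spin": -0.132},
])

```text
clock: 4.0
tool_pos: [0.5443, 0.0402, 0.2175]
tcp_rot: [1.345, 1.118, -1.346]
contact_force: [0.3, 0.5, -2.6]
finger_gap: 0.62
```

Request:
drive_tool([
  {"translation": [0,0,0],"spin": 0},
  {"translation": [0,0,0],"spin": 0},
  {"translation": [0,0,0],"spin": 0},
  {"translation": [0,0,0],"spin": 0},
])

```text
clock: 4.33
tool_pos: [0.5434, 0.0334, 0.2191]
tcp_rot: [1.349, 1.112, -1.352]
contact_force: [-0.7, -0.6, -2.6]
finger_gap: 0.621
```

```bash
python3 - <<'E'
from h import *
to(.544,.0357,.100,-10.9)
im,d=eyes.grab_frame('side'); save('s1.png',im)
E
```

```text
t 4.33 tcp [0.5434 0.0334 0.2191] yaw -11.07 F [-0.7 -0.6 -2.6] gap 57.7 tilt [-0.001 -0.001 -1.   ]
translation [ 0.119   0.0003 -0.0025] spin -0.003
```

View pics/s1.png

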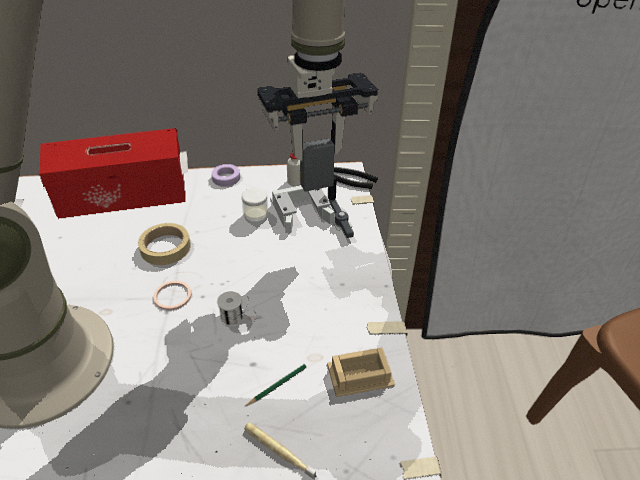

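The side view shows the block held upright at (317,165), with the rack empty. Next I lower it until it touches the bench.

Request:
drive_tool([
  {"translation": [0.03,0,0],"spin": 0},
  {"translation": [0.065,0,0],"spin": 0},
  {"translation": [0.095,0,0],"spin": 0},
  {"translation": [0.115,0,0],"spin": 0},
  {"translation": [0.125,0,0],"spin": 0},
  {"translation": [0.128,0,0],"spin": 0},
  {"translation": [0.13,0,0],"spin": 0},
  {"translation": [0.132,0,0],"spin": 0},
  {"translation": [0.133,0,0],"spin": 0},
  {"translation": [0.133,0,0],"spin": 0},
])

```text
clock: 5.22
tool_pos: [0.5447, 0.0353, 0.0875]
tcp_rot: [1.35, 1.112, -1.347]
contact_force: [0.2, -0.8, -1.7]
finger_gap: 0.628
```

Request:
drive_tool([
  {"translation": [0.001,0,0],"spin": 0},
  {"translation": [0.001,0,0.003],"spin": 0},
  {"translation": [0.001,0,0.007],"spin": 0},
  {"translation": [0.001,0,0.011],"spin": 0},
  {"translation": [0.001,0,0.014],"spin": 0},
  {"translation": [0.001,0,0.021],"spin": 0},
  {"translation": [0.002,0,0.028],"spin": 0},
  {"translation": [0.003,0,0.035],"spin": 0},
  {"translation": [0.005,0,0.042],"spin": 0},
  {"translation": [0.005,0,0.042],"spin": 0},
], newtons=6)

```text
clock: 6.05
tool_pos: [0.5352, -0.0081, 0.0811]
tcp_rot: [1.349, 1.112, -1.352]
contact_force: [-0.3, -2.3, 0.8]
finger_gap: 0.626
```

```bash
python3 - <<'E'
from h import *
st()
im,d=eyes.grab_frame('side'); im2,_=eyes.grab_frame('scene'); a=cv2.resize(im[60:300,200:440],(400,400));b=cv2.resize(im2[120:320,150:350],(400,400)); save('s2.png',np.hstack([a,b]))
E
```

```text
t 6.05 tcp [ 0.5352 -0.0081  0.0811] yaw -11.07 F [-0.3 -2.3  0.8] gap 58.2 tilt [-0.002 -0.001 -1.   ]
```

View pics/s2.png

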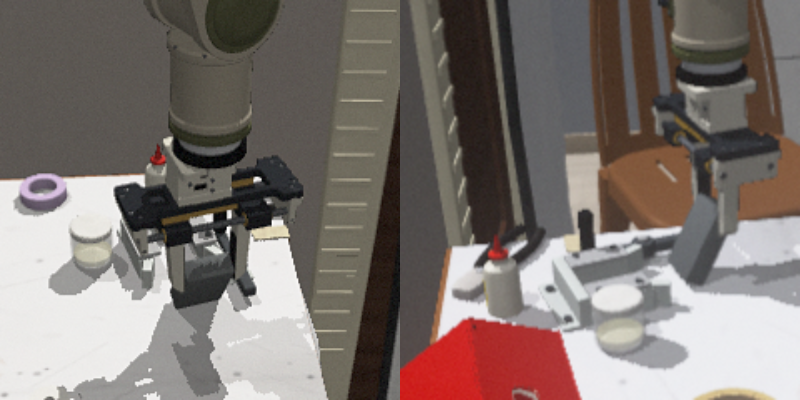

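The right-hand crop shows the block pivoting in the grip, tilted about 25-30° at (700,240). I carry on round the arc.

Request:
drive_tool([
  {"translation": [0.003,0,0.006],"spin": 0},
  {"translation": [0.007,0,0.0125],"spin": 0},
  {"translation": [0.011,0,0.018],"spin": 0},
  {"translation": [0.0155,0,0.024],"spin": 0},
  {"translation": [0.02,0,0.029],"spin": 0},
  {"translation": [0.0255,0,0.034],"spin": 0},
  {"translation": [0.031,0,0.038],"spin": 0},
  {"translation": [0.037,0,0.042],"spin": 0},
  {"translation": [0.043,0,0.045],"spin": 0},
  {"translation": [0.05,0,0.048],"spin": 0},
])

```text
clock: 6.98
tool_pos: [0.527, -0.0534, 0.031]
tcp_rot: [1.349, 1.113, -1.349]
contact_force: [-1.0, -0.1, -0.5]
finger_gap: 0.619
```

```bash
python3 - <<'E'
from h import *
st()
c=eyes.calibration('scene'); im2,d=eyes.grab_frame('scene'); b=cv2.resize(im2[200:320,200:360],(640,480)); save('s3.png',b)
E
```

```text
t 6.98 tcp [ 0.527  -0.0534  0.031 ] yaw -10.95 F [-1.  -0.1 -0.5] gap 57.6 tilt [ 0. -0. -1.]
```

View pics/s3.png

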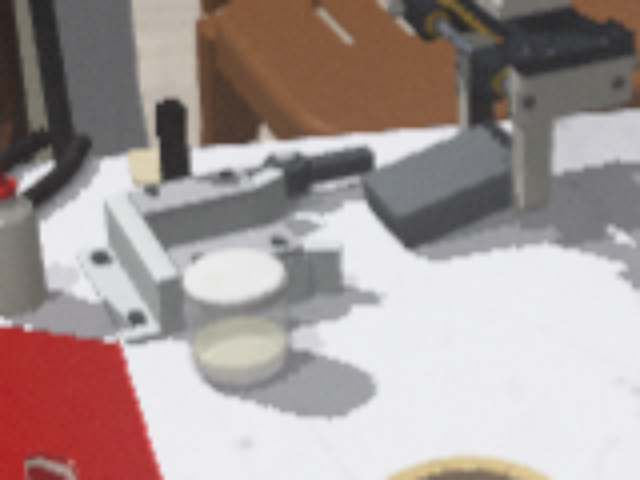

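The block has about 15° of tilt left, with its front edge on the bench at (405,240). I lower a little more, then release.

Request:
drive_tool([
  {"translation": [0.003,0,0.001],"spin": 0},
  {"translation": [0.006,0,0.002],"spin": 0},
  {"translation": [0.008,0,0.002],"spin": 0},
  {"translation": [0.008,0,0.002],"spin": 0},
  {"translation": [0.008,0,0.002],"spin": 0},
])

```text
clock: 7.45
tool_pos: [0.5269, -0.0547, 0.0236]
tcp_rot: [1.349, 1.113, -1.348]
contact_force: [0.7, -0.7, -2.1]
finger_gap: 0.623
```

Request:
drive_tool([
  {"translation": [0,0,0],"spin": 0},
  {"translation": [0,0,0],"spin": 0},
  {"translation": [0,0,0],"spin": 0},
  {"translation": [0,0,0],"spin": 0},
], gripper=0.6)

```text
clock: 7.78
tool_pos: [0.5269, -0.0549, 0.0238]
tcp_rot: [1.349, 1.112, -1.348]
contact_force: [-0.1, 0.2, -0.1]
finger_gap: 0.792
```

Request:
drive_tool([
  {"translation": [-0.03,0,0],"spin": 0},
  {"translation": [-0.07,0,0],"spin": 0},
  {"translation": [-0.1,0,0.03],"spin": 0},
  {"translation": [-0.1,0,0.07],"spin": 0},
  {"translation": [-0.1,0,0.11],"spin": 0},
  {"translation": [-0.1,0,0.12],"spin": 0},
  {"translation": [-0.1,0,0.12],"spin": 0},
  {"translation": [-0.1,0,0.12],"spin": 0},
  {"translation": [-0.1,0,0.12],"spin": 0},
])

```text
clock: 8.53
tool_pos: [0.5041, -0.1714, 0.1234]
tcp_rot: [1.348, 1.114, -1.347]
contact_force: [0.7, 0.4, -0.0]
finger_gap: 0.802
```

```bash
cat >> h.py <<'E'
O=np.array([.550,.0671]);CX=np.array([.1886,.982]);CY=np.array([-.982,.1886])
def inclamp(P): q=P.copy(); d=P[:,:2]-O; q[:,0]=d@CX; q[:,1]=d@CY; return q
def block(n='wrist',zr=(.022,.030),xr=(-.2,.1),yr=(-.045,.045)):
    c=eyes.calibration(n); im,d=eyes.grab_frame(n); q=inclamp(cloud(n,d,c).reshape(-1,3)); g=im.reshape(-1,3).max(1)
    q=q[(q[:,2]>zr[0])&(q[:,2]<zr[1])&(q[:,0]>xr[0])&(q[:,0]<xr[1])&(abs(q[:,1])<yr[1])&(g<130)]
    rect(n+' block (clamp frame)',q); return im
E
python3 - <<'E'
from h import *
s,R=st()
for n in('wrist','side','scene'): im=block(n); n=='wrist' and save('w4.png',im)
E
```

```text
t 8.53 tcp [ 0.5041 -0.1714  0.1234] yaw -10.87 F [ 0.7  0.4 -0. ] gap 74.6 tilt [-0.     0.001 -1.   ]
wrist block (clamp frame) 6514 [-122.3   -0.3] [29.2 58.2] 0.1 z [24.9 26.6 27.8]
side block (clamp frame) 286 [-21.9   2.8] [ 81.7 235.3] 84.0 z [22.7 26.1 29. ]
scene block (clamp frame) 423 [-26.8  -6.4] [ 66.7 221.8] 82.0 z [23.1 25.2 27.3]
```

View pics/w4.png

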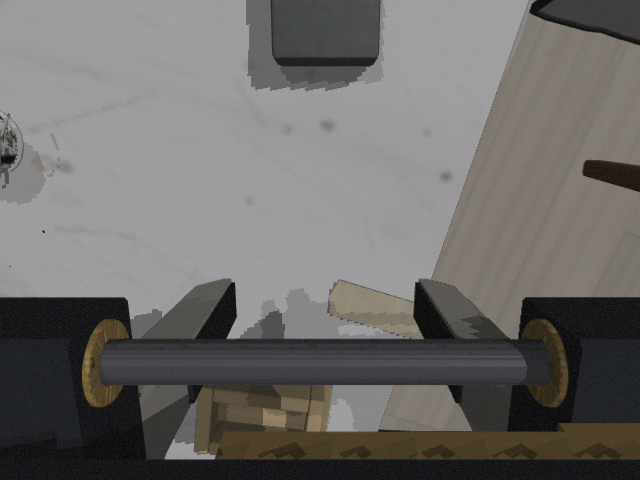

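The block lies flat and square to the clamp: rear end at clamp x≈-137 mm, y≈0, top at 26.6 mm. Next I nearly close the fingers, go down behind it and push.

Request:
drive_tool([
  {"translation": [0.03,0,0],"spin": 0},
  {"translation": [0.06,0,0],"spin": 0},
  {"translation": [0.08,0,0],"spin": 0},
  {"translation": [0.092,0,0],"spin": 0},
  {"translation": [0.092,0,0],"spin": 0},
  {"translation": [0.092,0,-0.02],"spin": 0},
  {"translation": [0.092,0,-0.045],"spin": 0},
  {"translation": [0.092,0,-0.065],"spin": 0},
  {"translation": [0.092,0,-0.08],"spin": 0},
  {"translation": [0.092,0,-0.08],"spin": 0},
], gripper=-0.6)

```text
clock: 9.52
tool_pos: [0.5204, -0.0899, 0.0324]
tcp_rot: [1.346, 1.116, -1.342]
contact_force: [0.2, -0.0, 0.2]
finger_gap: 0.204
```

Request:
drive_tool([
  {"translation": [0,0,-0.008],"spin": 0},
  {"translation": [0,0,-0.016],"spin": 0},
  {"translation": [0,0,-0.024],"spin": 0},
  {"translation": [0,0,-0.032],"spin": 0},
  {"translation": [0,0,-0.04],"spin": 0},
  {"translation": [0,0,-0.048],"spin": 0},
  {"translation": [0,0,-0.056],"spin": 0},
  {"translation": [0,0,-0.064],"spin": 0},
  {"translation": [0,0,-0.07],"spin": 0},
  {"translation": [0,0,-0.07],"spin": 0},
])

```text
clock: 10.35
tool_pos: [0.5327, -0.0236, 0.0315]
tcp_rot: [1.348, 1.114, -1.346]
contact_force: [-0.1, 0.2, 0.2]
finger_gap: 0.2
```

```bash
python3 - <<'E'
from h import *
s,R=st(); print('tcp clamp',inclamp(s['tool_pos'][None]))
block()
E
```

```text
t 10.35 tcp [ 0.5327 -0.0236  0.0315] yaw -10.82 F [-0.1  0.2  0.2] gap 18.6 tilt [ 0.     0.001 -1.   ]
tcp clamp [[-0.09236259 -0.00013676  0.0315408 ]]
wrist block (clamp frame) 38960 [-41.7  -0.3] [117.8  89.4] 0.2 z [25.3 26.7 27.8]
```

Request:
drive_tool([
  {"translation": [0,0,-0.006],"spin": 0},
  {"translation": [0,0,-0.012],"spin": 0},
  {"translation": [0,0,-0.018],"spin": 0},
  {"translation": [0,0,-0.024],"spin": 0},
  {"translation": [0,0,-0.03],"spin": 0},
  {"translation": [0,0,-0.036],"spin": 0},
  {"translation": [0,0,-0.042],"spin": 0},
  {"translation": [0,0,-0.048],"spin": 0},
  {"translation": [0,0,-0.054],"spin": 0},
  {"translation": [0,0,-0.06],"spin": 0},
])

```text
clock: 11.23
tool_pos: [0.5438, 0.0339, 0.0316]
tcp_rot: [1.348, 1.113, -1.349]
contact_force: [-0.2, -1.1, -1.1]
finger_gap: 0.199
```

```bash
cat >> h.py <<'E'
def edges():
    c=eyes.calibration('wrist'); im,d=eyes.grab_frame('wrist'); q=inclamp(cloud('wrist',d,c).reshape(-1,3)); g=im.reshape(-1,3).max(1)
    for y in (-.017,-.01,0,.01,.017):
        k=(abs(q[:,1]-y)<.002)&(q[:,2]>.0235)&(q[:,2]<.0295)&(g<130)
        x=q[k,0]; print('y',y,'n',k.sum(),'x',np.round(np.percentile(x,[0,1,99,100])*1000,1) if k.sum() else '')
    return im
E
python3 - <<'E'
from h import *
s,R=st(); print('tcp clamp',inclamp(s['tool_pos'][None]))
im=edges(); save('w5.png',im)
E
```

```text
t 11.23 tcp [0.5438 0.0339 0.0316] yaw -10.94 F [-0.2 -1.1 -1.1] gap 18.5 tilt [-0. -0. -1.]
tcp clamp [[-0.03372364 -0.00018707  0.0315993 ]]
y -0.017 n 2829 x [-25.  -23.3  63.5  64.6]
y -0.01 n 2712 x [-41.6 -27.4  63.5  64.6]
y 0 n 2741 x [-25.1 -23.1  63.5  64.7]
y 0.01 n 2891 x [-41.8 -26.9  63.5  64.5]
y 0.017 n 2831 x [-25.1 -23.2  63.5  64.6]
```

View pics/w5.png

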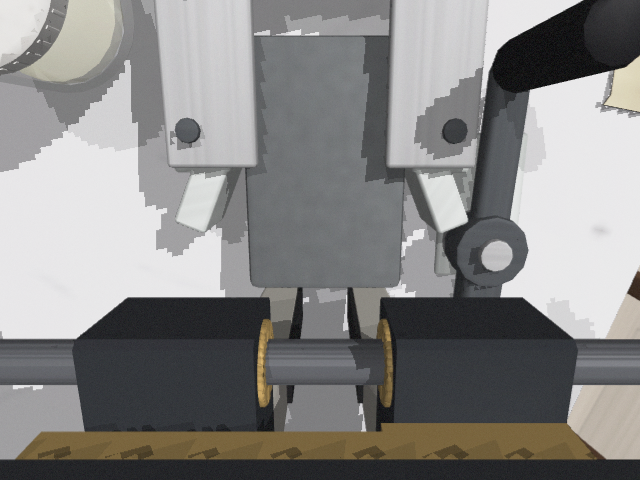

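The block is under the ledges and square: front edge at row 37 (clamp x≈64.7 mm), rear edge at row 287. There are about 25 mm left.

Request:
drive_tool([
  {"translation": [0,0,-0.005],"spin": 0},
  {"translation": [0,0,-0.01],"spin": 0},
  {"translation": [0,0,-0.014],"spin": 0},
  {"translation": [0,0,-0.017],"spin": 0},
  {"translation": [0,0,-0.02],"spin": 0},
  {"translation": [0,0,-0.022],"spin": 0},
  {"translation": [0,0,-0.023],"spin": 0},
  {"translation": [0,0,-0.023],"spin": 0},
])

```text
clock: 11.95
tool_pos: [0.5482, 0.0562, 0.0316]
tcp_rot: [1.349, 1.113, -1.348]
contact_force: [-0.9, -0.2, 0.2]
finger_gap: 0.202
```

Request:
drive_tool([
  {"translation": [0,0,-0.0005],"spin": 0},
  {"translation": [0,0,-0.001],"spin": 0},
  {"translation": [0,0,-0.0015],"spin": 0},
  {"translation": [0,0,-0.002],"spin": 0},
])

```text
clock: 12.28
tool_pos: [0.5485, 0.0576, 0.0317]
tcp_rot: [1.349, 1.112, -1.349]
contact_force: [0.3, -1.8, 1.4]
finger_gap: 0.202
```

```bash
python3 - <<'E'
from h import *
s,R=st(); print('tcp clamp',inclamp(s['tool_pos'][None]))
edges()
E
```

```text
t 12.28 tcp [0.5485 0.0576 0.0317] yaw -10.96 F [ 0.3 -1.8  1.4] gap 18.8 tilt [-0. -0. -1.]
tcp clamp [[-0.0096099  -0.00026968  0.03165261]]
y -0.017 n 2869 x [-0.9  0.9 89.4 89.9]
y -0.01 n 2812 x [-17.4  -3.3  89.5  89.9]
y 0 n 2905 x [-1.   1.  89.5 89.8]
y 0.01 n 2915 x [-17.4  -2.9  89.6  90.1]
y 0.017 n 2870 x [-1.   0.9 89.5 89.9]
```

Request:
drive_tool([
  {"translation": [0,0,-0.0005],"spin": 0},
  {"translation": [0,0,-0.001],"spin": 0},
  {"translation": [0,0,-0.0015],"spin": 0},
  {"translation": [0,0,-0.0015],"spin": 0},
])

```text
clock: 12.67
tool_pos: [0.5485, 0.0582, 0.0317]
tcp_rot: [1.348, 1.112, -1.35]
contact_force: [-1.8, -5.1, 1.5]
finger_gap: 0.198
```

Request:
drive_tool([
  {"translation": [0,0,-0.0005],"spin": 0},
  {"translation": [0,0,-0.001],"spin": 0},
  {"translation": [0,0,-0.001],"spin": 0},
])

```text
clock: 12.92
tool_pos: [0.5484, 0.0583, 0.0316]
tcp_rot: [1.348, 1.111, -1.352]
contact_force: [-0.3, -8.9, 1.9]
finger_gap: 0.201
```

The force rises (9 N) with no further motion, so the block is home. I back off, rise, and measure the post.

Request:
drive_tool([
  {"translation": [0,0,0.02],"spin": 0},
  {"translation": [0,0,0.04],"spin": 0},
  {"translation": [-0.03,0,0.04],"spin": 0},
  {"translation": [-0.07,0,0.04],"spin": 0},
  {"translation": [-0.1,0,0.04],"spin": 0},
  {"translation": [-0.12,0,0.04],"spin": 0},
  {"translation": [-0.12,0,0.04],"spin": 0},
  {"translation": [-0.12,0,0.04],"spin": 0},
  {"translation": [-0.12,0,0.04],"spin": 0},
], gripper=-0.25)

```text
clock: 13.67
tool_pos: [0.541, 0.0215, 0.151]
tcp_rot: [1.348, 1.114, -1.348]
contact_force: [-0.2, 0.1, -1.0]
finger_gap: 0.373
```

```bash
cat >> h.py <<'E'
def post(n='wrist',x=(.58,.76),y=(.02,.15)):
    c=eyes.calibration(n); im,d=eyes.grab_frame(n); P=cloud(n,d,c).reshape(-1,3)
    k=(P[:,2]>.0735)&(P[:,2]<.079)&(P[:,0]>x[0])&(P[:,0]<x[1])&(P[:,1]>y[0])&(P[:,1]<y[1])
    rect('post',P[k]); r=cv2.minAreaRect((P[k][:,:2]).astype(np.float32)); p=np.array([*r[0],.076])[None]; print('post clamp',inclamp(p)); return im
E
python3 - <<'E'
from h import *
post(); edges(); to(.6245,.109,.1515,-10.9)
E
```

```text
post 1055 [625.2 108.9] [17.1 17.2] 3.0 z [74.4 76.3 77.6]
post clamp [[ 0.05518439 -0.06598622  0.076     ]]
y -0.017 n 1030 x [ 0.1  0.8 89.4 90.1]
y -0.01 n 1041 x [ 0.1  0.9 89.4 89.9]
y 0 n 1085 x [ 0.1  0.9 89.5 90.1]
y 0.01 n 1036 x [ 0.1  0.9 89.5 90. ]
y 0.017 n 1037 x [ 0.1  0.9 89.6 90. ]
t 13.77 tcp [0.5407 0.0213 0.1504] yaw -10.92 F [ 0.2 -0.   0.1] gap 35.1 tilt [-0.002 -0.    -1.   ]
translation [-0.0013  0.0657 -0.102 ] spin -0.0003
```

Request:
drive_tool([
  {"translation": [0,0.02,-0.03],"spin": 0},
  {"translation": [0,0.04,-0.06],"spin": 0},
  {"translation": [0,0.055,-0.085],"spin": 0},
  {"translation": [0,0.066,-0.102],"spin": 0},
  {"translation": [0,0.066,-0.102],"spin": 0},
  {"translation": [0.02,0.066,-0.102],"spin": 0},
  {"translation": [0.045,0.066,-0.102],"spin": 0},
  {"translation": [0.07,0.066,-0.102],"spin": 0},
  {"translation": [0.085,0.066,-0.102],"spin": 0},
  {"translation": [0.09,0.066,-0.102],"spin": 0},
])

```text
clock: 14.6
tool_pos: [0.6231, 0.1077, 0.0578]
tcp_rot: [1.344, 1.115, -1.354]
contact_force: [-0.4, 0.2, 0.1]
finger_gap: 0.372
```

Request:
drive_tool([
  {"translation": [0,0,0],"spin": 0},
  {"translation": [0,0,0],"spin": 0},
  {"translation": [0,0,0],"spin": 0},
  {"translation": [0,0,0],"spin": 0},
], gripper=-1, newtons=8)

```text
clock: 14.93
tool_pos: [0.626, 0.1085, 0.0625]
tcp_rot: [1.349, 1.112, -1.347]
contact_force: [1.6, -1.0, -2.4]
finger_gap: 0.193
```

Request:
drive_tool([
  {"translation": [0,0.0058,0.0003],"spin": 0.0873},
  {"translation": [0,0.0115,0.001],"spin": 0.1745},
  {"translation": [0,0.0171,0.0023],"spin": 0.2618},
  {"translation": [0,0.0226,0.004],"spin": 0.3491},
  {"translation": [0,0.0279,0.0062],"spin": 0.4363},
  {"translation": [0,0.033,0.0088],"spin": 0.5236},
  {"translation": [0,0.0379,0.0119],"spin": 0.6109},
  {"translation": [0,0.0424,0.0154],"spin": 0.6981},
  {"translation": [0,0.0467,0.0193],"spin": 0.7854},
  {"translation": [0,0.0467,0.0193],"spin": 0.7854},
])

```text
clock: 15.77
tool_pos: [0.6665, 0.0786, 0.0624]
tcp_rot: [1.884, 0.57, -1.89]
contact_force: [-5.8, -4.0, 2.6]
finger_gap: 0.193
```

```bash
python3 - <<'E'
from h import *
s,R=st(); p=inclamp(s['tool_pos'][None])[0]; print(p, 'lever deg',np.degrees(np.arctan2(-(p[1]+.064),p[0]+.01)), 'r',np.hypot(p[1]+.064,p[0]+.01))
E
```

```text
t 15.77 tcp [0.6665 0.0786 0.0624] yaw -56.35 F [-5.8 -4.   2.6] gap 18.0 tilt [-0.002 -0.001 -1.   ]
[ 0.03328727 -0.11219948  0.06237469] lever deg 48.073437026675435 r 0.06478408934502568
```

Request:
drive_tool([
  {"translation": [0,0.0058,0.0003],"spin": 0.0873},
  {"translation": [0,0.0115,0.001],"spin": 0.1745},
  {"translation": [0,0.0171,0.0023],"spin": 0.2618},
  {"translation": [0,0.0226,0.004],"spin": 0.3491},
  {"translation": [0,0.0279,0.0062],"spin": 0.4363},
  {"translation": [0,0.033,0.0088],"spin": 0.5236},
  {"translation": [0,0.0379,0.0119],"spin": 0.6109},
  {"translation": [0,0.0424,0.0154],"spin": 0.6981},
  {"translation": [0,0.0467,0.0193],"spin": 0.7854},
  {"translation": [0,0.0467,0.0193],"spin": 0.7854},
])

```text
clock: 16.6
tool_pos: [0.6751, 0.0326, 0.0621]
tcp_rot: [-2.112, 0.205, 2.123]
contact_force: [-9.7, 2.4, 5.4]
finger_gap: 0.19
```

```bash
python3 - <<'E'
from h import *
s,R=st(); p=inclamp(s['tool_pos'][None])[0]; print(p, 'lever deg',np.degrees(np.arctan2(-(p[1]+.064),p[0]+.01)), 'r',np.hypot(p[1]+.064,p[0]+.01), s['joint_pos'].round(2))
E
```

```text
t 16.6 tcp [0.6751 0.0326 0.0621] yaw -101.23 F [-9.7  2.4  5.4] gap 17.7 tilt [-0.005  0.003 -1.   ]
[-0.01023906 -0.12935848  0.06210715] lever deg 90.20957145104713 r 0.06535891755811198 [-0.42  0.8   0.46  1.85 -0.59  0.63 -1.35]
```

Request:
drive_tool([
  {"translation": [0,0.0015,0],"spin": 0},
  {"translation": [0,0.003,0],"spin": 0},
  {"translation": [0,0.003,0],"spin": 0},
])

```text
clock: 16.85
tool_pos: [0.6751, 0.0323, 0.0621]
tcp_rot: [-2.115, 0.195, 2.125]
contact_force: [-6.9, 8.4, 5.1]
finger_gap: 0.189
```

Request:
drive_tool([
  {"translation": [0,0,0],"spin": 0},
  {"translation": [0,0,0],"spin": 0},
  {"translation": [0,0,0],"spin": 0},
], gripper=-0.3)

```text
clock: 17.1
tool_pos: [0.6779, 0.0282, 0.0624]
tcp_rot: [-2.123, 0.203, 2.119]
contact_force: [0.7, -1.1, 0.5]
finger_gap: 0.333
```

Request:
drive_tool([
  {"translation": [-0.03,0,0],"spin": 0},
  {"translation": [-0.07,0,0],"spin": 0},
  {"translation": [-0.11,0,0],"spin": 0},
  {"translation": [-0.14,0,0],"spin": 0},
  {"translation": [-0.15,-0.03,0.03],"spin": -0.1},
  {"translation": [-0.15,-0.03,0.07],"spin": -0.2},
  {"translation": [-0.15,-0.03,0.08],"spin": -0.3},
  {"translation": [-0.15,-0.03,0.08],"spin": -0.3},
  {"translation": [-0.15,-0.03,0.08],"spin": -0.3},
])

```text
clock: 17.85
tool_pos: [0.6049, 0.0729, 0.2125]
tcp_rot: [2.169, 0.116, -2.165]
contact_force: [1.0, 0.6, -0.0]
finger_gap: 0.352
```

```bash
python3 - <<'E'
from h import *
st(); post('side'); im=post('wrist'); edges(); c,_=eyes.grab_frame('side')
save('end.png',np.hstack([cv2.resize(im,(400,300)),cv2.resize(c[100:280,200:440],(400,300))]))
E
```

```text
t 17.85 tcp [0.6049 0.0729 0.2125] yaw -83.88 F [ 1.   0.6 -0. ] gap 32.7 tilt [ 0.002  0.001 -1.   ]
post 38 [673.3  32.7] [17.  14.2] 55.3 z [73.8 76.4 78.4]
post clamp [[-0.01048977 -0.12758043  0.076     ]]
post 572 [674.7  32.2] [17.2 17.1] 66.9 z [74.4 76.4 77.7]
post clamp [[-0.01077385 -0.12905236  0.076     ]]
y -0.017 n 503 x [-17.1 -15.4 147.3 148. ]
y -0.01 n 529 x [-13.3  -6.7  89.5 150.8]
y 0 n 516 x [-0.   0.8 89.1 89.7]
y 0.01 n 369 x [-0.4  0.5 89.5 89.7]
y 0.017 n 313 x [-0.3  0.4 89.6 89.8]
```

View pics/end.png

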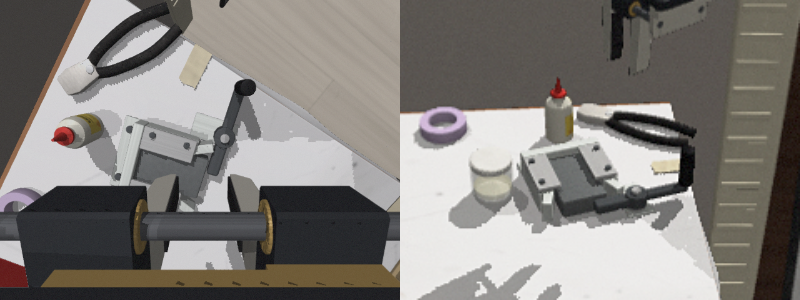

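The lever now lies across the open end behind the block (right crop, about (620,198)), with the post at clamp (-10.6,-129) mm. The bottle and jar are standing where they were, and the arm is clear.

```bash
python3 - <<'E'
from h import *
print(bot.close_job())
E
```

```text
the job is handed in; nothing more can be done
None
```

The block is locked in the clamp, and the job was handed in at about 18 s of the 61 s allowed.

**What I did:**
- I lifted the block out of the rack and set its lower end on the bench in front of the clamp. It then pivoted down in a light grip until nearly flat, and I released it.
- I pushed it long way first under the ledges with the nearly closed fingers, until the force rose to about 9 N with no further movement.
- I took the post from above, swung the lever over to its limit, let go and moved clear.

**Last checks:**
- **Block:** it lies square in the clamp, from x ≈ 0 to 90 mm, with the front end against the stop.
- **Lever:** the post is at clamp (-10.6, -129) mm, against (-10, -130) expected when locked, so the lever is at about 90°. A further nudge did not move it.
- **Bottle and jar:** both are standing where they were in the final pictures; I judged this by eye and did not re-measure their positions.
- **Forces:** readings at the end of each move stayed below about 13 N.
- **Disagreements:** the cameras differed by about 1–3 mm, within what the 2 mm calibration allows. In the final check, two scan lines across the block gave false edges because they picked up other dark parts, probably the lever nose. The other three agreed with the earlier scan.

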